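# Finish the pumice riser

### The arm

A 6-joint arm with a two-finger parallel gripper is mounted at the origin on the work surface. World frame = base frame: x ahead of the robot, y to its left, z up, the work surface at z = 0. Lengths are in m, angles in rad, forces in N, time in s.
With the tool pointing down it reaches from about 0.325 to 0.775 m from the base axis. Payload 5.5 kg.
Tool frame: the origin (TCP) lies between the finger pads; the fingertips stand 8 mm ahead of it and the grasp point (between the pads) lies 11 mm behind it (tcp_to_tips is the distance from the TCP to the fingertips, in m); z points along the fingers, y is the direction in which the jaws open and shut (so a half turn about z gives the same grasp; the last joint's range is limited). The gripper opens to 88 mm and grips with 3 to 60 N. Pads are 20 mm wide; open, the fingers measure 115 mm over their backs; the gripper's body (75 mm by 178 mm) begins 61 mm behind the grasp point.
Start: joints at [1.049, 0.091, 1.231, -0, 1.82, -0.057], TCP at [0.269, 0.536, 0.231] pointing down, gripper open.
Joint ranges: [-2.87, 2.87], [-0.86, 2.18], [0.17, 2.46], [-1.51, 4.65], [0.06, 2.69], [-2.65, 2.65]. Speed limits (rad/s): [2.57, 2.57, 3.01, 3.14, 3.14, 3.14].

### API

Orientations are given as a unit quaternion [w, x, y, z].
In Python, from bench import * gives the robot as it stands. Calls block until the motion is done:
- move_to(position, orientation): joint-space move of the TCP to a pose.
- move_l(position, speed=0.15, orientation=None): straight line of the TCP; orientation=None keeps the orientation; speed is the mean speed in m/s.
- movej(angles): joint-space move.
- gripper_open() and close(): open the fingers fully, or close them until they stop; the grip force is fixed at half the most.
- hold(seconds).
- inverse_kinematics(position, orientation): joint angles nearest the present ones, or None.
- state(): the state.
- get_image(name): name is "scene" or "side" or "wrist"; returns a dict with "frame" (480x640x3 uint8, blue, green, red), "depth" (480x640 float32, m along the optical axis (not along the pixel's ray), 0 where there is no reading), "camera_matrix" (3x3 intrinsics, pixels), "view" (4x4, takes a point from world to camera coordinates). Camera axes: x right, y up, looking along -z (the intrinsics and any distortion apply to the point x, -y, -z); pixel columns grow to the right and rows downward; lengths in m; the calibration is good to about 2 mm. A picture is of the moment at which its call begins.
A pose or a line that the arm cannot do raises IKError and nothing moves.
- job_done(): hands the job in, once; it reports no verdict.
The state is a dict: "time": time; "joint_pos": joint angles; "dq": joint speeds; "joint_torque": joint torques, N m; "ee_pos": TCP position; "ee_rot": TCP orientation; "ft_force": force on the tool from outside, world axes, zero at the start; "moment": the same for the moment, N m; "finger_gap": finger opening in m.
Only numpy, scipy, OpenCV 4.12 (cv2) and the standard library are available. Lean on these libraries where they do the work, as an engineer would, in place of code of your own. Each camera call takes 0.05 s, during which the arm holds its last target.

### The job

Finish the little stone riser on the ledge. Take the long grey pumice wedge off its sloping wooden rest, from under the steel brush hook, and lay it squarely on the sloping dark block, thick end over the block's low end, so that its top comes out level; then stand the small sandy stone upright on all three feet in the middle of the wedge's top. Set the stones down without dropping them, leave the stack standing by itself, and do not shift the compact, jar, tweezer or other toiletries around it.

Things in the scene. Friction and masses are not known exactly. Their poses are not given: they have to be found in the camera images.
- block: Dark grey lava-stone block, loose on the ledge, 0.75 kg: 110 mm long (its x) and 82 mm wide (its y), corners broken. Origin: centre of its flat underside. Its top is one plane sloping down 12 degrees towards its +x (low) end: 60 mm high at the -x end, 48 mm in the middle, 36 mm at the +x end. It stands flat; which way it points varies.
- block_top (a point): The middle of the block's sloping top face, 48 mm above its underside.
- rest: Wooden soap rest, fixed. Origin: centre of its underside; x from low front to high back. Its plank (122 mm along the slope, 76 wide) rises 30 degrees to +x; an end lip 14 mm high and side cheeks 22 high (8 thick, 50 to 18 mm down-slope of the plank's middle) hold the wedge. A 10 mm steel hook hangs over it: a post at x = 78, y = 0, then a level arm at z = 255 mm forward to x = -27, y = 0.
- rest_face (a point): Middle of the plank's upper face, 75 mm above the ledge: the middle of the wedge's underside lies here at the start. The steel hook is in the way straight down; the way in square to the plank is free.
- wedge: Grey pumice wedge, 0.13 kg: 100 mm long (x), 50 wide (y, parallel flat sides to grip). Origin: centre of its flat underside, z its normal. The top rises 12 degrees towards +x: 26 mm thick at the -x end, 36 in the middle, 47 at the +x (thick) end. At first its underside lies on the rest's plank, its length up the slope (30 degrees), thick end uppermost.
- wedge_top (a point): The middle of the wedge's top face, 36 mm above the underside along its z.
- wedge_thick_end (a point): The middle of the wedge's thick end face (x = +50 mm, 23 mm above the underside).
- cap: Small sandy lump of stone, 0.05 kg, standing on the ledge: 58 mm long (x from -24 to +34), 44 wide (flat upright sides at y = -22 and +22, from x = -12 to +20, to grip), up to 39 high, slanting uneven top. Origin: between the feet, at sole level. Three feet 12 mm across, 6 high, at (15, 0), (-10, 13), (-10, -13) mm; underside 6 mm up.
- compact: Folded pink compact mirror lying on the ledge, bystander: 64 mm across, 14 mm thick. Origin: centre of its underside. It and the small stone may change places.
- jar: Clear acrylic jar of hairpins, bystander: 66 mm across, 70 mm high. Origin: centre of its underside.
- tweezer: Steel tweezer lying on the ledge, bystander: 98 mm long (x), 11 mm wide, 6 mm high. Origin: on the ledge, near its middle.
- buffer: Lilac nail-buffer bar, bystander: 90 (x) x 28 x 24 mm. Origin: centre of its underside.
- tin: Small aluminium balm tin with a gold lid, bystander: 54 mm across, 26 mm high. Origin: centre of its underside.
- round_brush: Round hairbrush lying on the ledge, bystander: 214 mm long (x, bristles to +x), 44 mm thick. Origin: on the ledge under its middle.
Things that resemble listed ones, but are neither listed nor needed, are in the scene too. There is more than one size of the cap; the one meant has the size given above.

How it is judged:
On the way:
1. the wedge lies let go on the block, thick end over the low end (x of wedge in the frame of block between -0.022 and 0.022 m and y of wedge in the frame of block between -0.018 and 0.018 m and z of wedge in the frame of block between 0.038 and 0.058 m and x of wedge_thick_end in the frame of block above 0.02 m and angle between the x axis of wedge and the x axis of block, either way round below 0.38 rad and angle between wedge's own z axis and vertical between 0.14 and 0.28 rad and contact force between the fingers and wedge below 0.05 N), for 0.2 s.
At the end, for the whole second after the job is handed in: Wedge flat on the block's slope (leaning 8-16 deg), thick end at the low end, within 22 mm along and 18 mm across its middle, turned under 17 deg; small stone on the wedge's top within 30 mm along, 14 mm across its middle, leaning under 7 deg; block flat; all let go and at rest (x of wedge in the frame of block between -0.022 and 0.022 m and y of wedge in the frame of block between -0.018 and 0.018 m and z of wedge in the frame of block between 0.038 and 0.058 m and x of wedge_thick_end in the frame of block above 0.02 m and angle between the x axis of wedge and the x axis of block, either way round below 0.38 rad and angle between wedge's own z axis and vertical between 0.14 and 0.28 rad and x of cap in the frame of wedge_top between -0.03 and 0.03 m and y of cap in the frame of wedge_top between -0.014 and 0.014 m and z of cap in the frame of wedge_top between -0.012 and 0.012 m and angle between cap's own z axis and vertical below 0.12 rad and linear speed of each of wedge, cap, block below 0.02 m/s and angular speed of each of wedge, cap, block below 0.2 rad/s and angle between block's own z axis and vertical below 0.05 rad and contact force between cap and wedge above 0.05 N and contact force between wedge and block above 0.05 N); the robot touches nothing.
It fails at once if the wedge stone is dropped (it moves faster than 0.5 m/s out of the fingers) (contact force between the fingers and wedge below 0.05 N and linear speed of wedge above 0.5 m/s).
It fails at once if the cap stone is dropped (it moves faster than 0.5 m/s out of the fingers) (contact force between the fingers and cap below 0.05 N and linear speed of cap above 0.5 m/s).
It fails at once if a toiletry around the stack (compact, jar, tweezer, buffer, tin, round brush) is shifted more than 30 mm (distance of any of compact, jar, tweezer, buffer, tin, round_brush from where it was at the start of the episode above 0.03 m).
It also fails if it takes over 64 s, if anything falls off the work surface, if the arm or the gripper's body presses on something with over 40 N, if the wrist force passes 120 N, or if a joint passes its speed limit or range.

## Working session

There is one attempt and no reset: what is moved stays moved. The work goes in short steps, each a Python script; the robot and the scene stay as the last script left them, time stands still between calls to the robot, and variables do not carry over. Pictures are saved under pics/ and viewed, and the job is handed in when it is done.

```bash
ls; mkdir -p pics; python3 - <<'E'
from bench import *
import cv2,numpy as np
s=state();print(s)
for n in ["scene","side","wrist"]:
    d=get_image(n);cv2.imwrite(f"pics/{n}0.png",d["frame"]);np.savez(f"{n}0.npz",**d);print(n,d["camera_matrix"].tolist(),np.round(d["view"],3).tolist(),(d["depth"]>0).mean())
E
```

```text
pics
{'time': 0.0, 'joint_pos': array([ 1.04930391e+00,  9.18259271e-02,  1.23184359e+00, -1.02800624e-06,
        1.81978704e+00, -5.66847097e-02]), 'dq': array([ 8.52920065e-04,  1.14305900e-03, -2.37927249e-04,  9.55668686e-05,
       -3.53184431e-04, -4.70994143e-04]), 'joint_torque': array([-4.26694029e-06, -4.46441710e+01, -4.06458092e+01,  6.97382586e-02,
        2.92272650e-02, -1.32664982e-04]), 'ee_pos': array([0.26880978, 0.53611379, 0.22955046]), 'ee_rot': array([-2.65201174e-04,  2.30317436e-01,  9.73115106e-01, -8.93418762e-04]), 'ft_force': array([ 0.23368973,  0.64521446, -0.43301128]), 'moment': array([0.00909783, 0.03730954, 0.04463139]), 'finger_gap': 0.08795555119849797}
scene [[509.51034610603784, 0.0, 316.9001646177527], [0.0, 509.51034610603784, 239.08262329079508], [0.0, 0.0, 1.0]] [[-0.352, 0.936, -0.015, 0.2], [-0.741, -0.269, 0.616, 0.352], [0.573, 0.228, 0.788, -1.414], [0.0, 0.0, 0.0, 1.0]] 0.9961848958333334
side [[556.4136269610677, 0.0, 325.8719036364896], [0.0, 556.4136269610677, 244.78484129671136], [0.0, 0.0, 1.0]] [[0.711, -0.703, 0.004, -0.388], [0.437, 0.446, 0.781, -0.338], [-0.551, -0.554, 0.624, -0.93], [0.0, 0.0, 0.0, 1.0]] 0.9961458333333333
wrist [[392.4655786212731, 0.0, 323.14587317785777], [0.0, 392.4655786212731, 242.11968175967726], [0.0, 0.0, 1.0]] [[0.448, 0.894, -0.002, -0.6], [-0.868, 0.434, -0.242, 0.03], [-0.216, 0.11, 0.97, -0.389], [0.0, 0.0, 0.0, 1.0]] 0.9959049479166666
```

View pics/scene0.png

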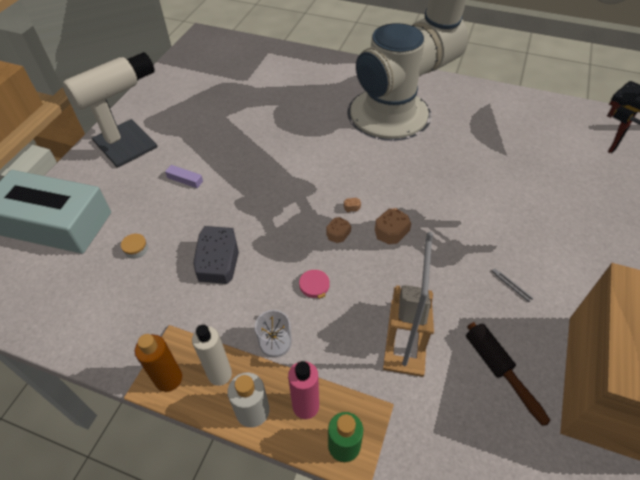

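View pics/side0.png

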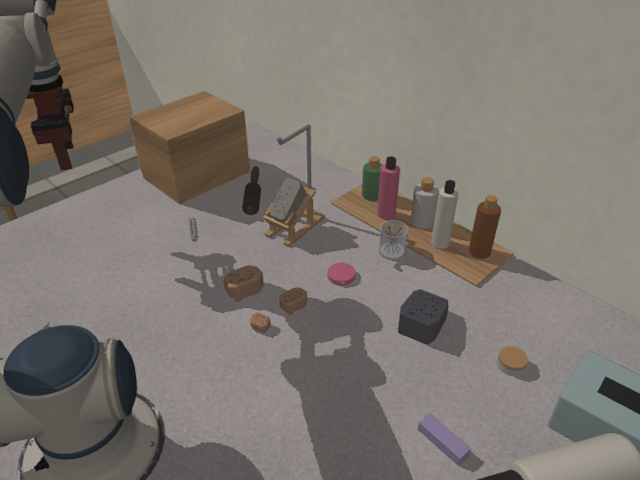

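View pics/wrist0.png

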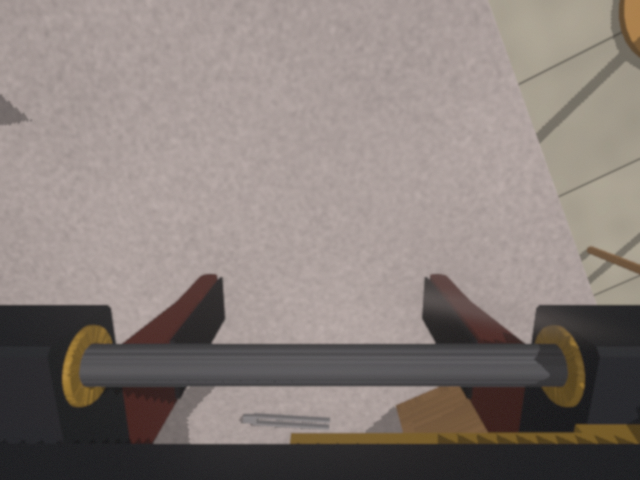

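The scene view shows the block at (216,255), the rest with the wedge at (410,315) and the hook over it at about (425,280). There are three cap candidates: a small one at (352,204), a middle one at (339,229) and a large one at (393,225). I'll measure all three, plus the block and the rest.

```bash
cat > h.py <<'E'
import numpy as np,cv2
def cloud(d):
    K=d["camera_matrix"];V=d["view"];z=d["depth"];v,u=np.mgrid[0:480,0:640]
    X=(u-K[0,2])/K[0,0]*z;Y=(v-K[1,2])/K[1,1]*z
    P=np.stack([X,-Y,-z],-1); R=V[:3,:3];t=V[:3,3]
    W=(P-t)@R
    W[z<=0]=np.nan
    return W
def proj(d,p):
    K=d["camera_matrix"];V=d["view"];p=np.atleast_2d(p)
    c=p@V[:3,:3].T+V[:3,3]; 
    return np.c_[c[:,0]/-c[:,2]*K[0,0]+K[0,2], -c[:,1]/-c[:,2]*K[1,1]+K[1,2]]
E
python3 - <<'E'
from h import *
for n,boxes in [("scene",dict(block=(190,222,245,290),capS=(340,194,366,214),capM=(324,214,356,246),capL=(372,203,416,248),compact=(297,266,332,302),jar=(252,308,295,358),rest=(382,282,437,376))),
 ("side",dict(block=(394,285,452,345),capS=(246,310,274,335),capM=(276,284,312,316),capL=(218,258,268,304),compact=(322,258,362,290),jar=(374,215,412,262),rest=(260,165,328,244)))]:
    d=dict(np.load(n+"0.npz"));W=cloud(d)
    m=(np.nan_to_num(W[...,2])<0.01);print(n,"table z",np.nanmedian(W[200:300,180:300,2]))
    for k,(a,b,c,e) in boxes.items():
        P=W[b:e,a:c].reshape(-1,3);P=P[P[:,2]>0.008]
        r=cv2.minAreaRect((P[:,:2]*1000).astype(np.float32))
        print(n,k,np.round(P.mean(0),3),"rect",np.round(r[0],1),np.round(r[1],1),round(r[2],1),"zmax",round(P[:,2].max(),3))
    r=[]
for n,bx in [("scene",(320,185,425,255)),("side",(215,250,320,340))]:
    f=np.load(n+"0.npz")["frame"][bx[1]:bx[3],bx[0]:bx[2]];cv2.imwrite(f"pics/caps_{n}.png",cv2.resize(f,None,fx=6,fy=6,interpolation=cv2.INTER_CUBIC))
E
```

```text
scene table z -0.00020073628452924437
scene block [ 0.628 -0.205  0.043] rect [ 621.9 -210.9] [115.3  83.7] 14.7 zmax 0.061
scene capS [0.378 0.014 0.02 ] rect [374.1  12.6] [33.3 39.4] 23.4 zmax 0.029
scene capM [0.469 0.011 0.029] rect [463.3   9.2] [44.6 57.3] 77.5 zmax 0.041
scene capL [0.428 0.121 0.041] rect [419.3 119.4] [63.8 77.6] 67.7 zmax 0.056
scene compact [0.607 0.007 0.013] rect [605.3   6. ] [62.4 65.4] 88.9 zmax 0.019
scene jar [ 0.755 -0.018  0.045] rect [756.8 -17.7] [74.4 65.4] 8.5 zmax 0.073
scene rest [0.679 0.218 0.086] rect [655.3 216.8] [153.3  76. ] 9.6 zmax 0.263
side table z 0.002855495489925918
side block [ 0.599 -0.22   0.044] rect [ 613.8 -198.8] [114.5 105.5] 15.6 zmax 0.064
side capS [0.367 0.01  0.023] rect [368.5  13.2] [32.9 41.2] 25.4 zmax 0.032
side capM [0.453 0.004 0.031] rect [458.1   9.4] [45.8 58.7] 82.6 zmax 0.042
side capL [0.406 0.11  0.042] rect [412.7 119.3] [63.1 82.8] 66.4 zmax 0.058
side compact [0.598 0.005 0.016] rect [599.1   8.4] [63.7 65.8] 3.0 zmax 0.021
side jar [ 0.77  -0.003  0.037] rect [794.7  14.1] [178.7  94.3] 43.8 zmax 0.075
side rest [0.633 0.204 0.076] rect [710.8 296.3] [358.1 183.2] 45.3 zmax 0.157
```

```bash
python3 - <<'E'
import cv2,numpy as np
a=cv2.imread("pics/caps_scene.png");b=cv2.imread("pics/caps_side.png")
a=cv2.resize(a,(400,int(400*a.shape[0]/a.shape[1])));b=cv2.resize(b,(400,int(400*b.shape[0]/b.shape[1])))
h=max(len(a),len(b));o=np.zeros((h,800,3),np.uint8);o[:len(a),:400]=a;o[:len(b),400:]=b;cv2.imwrite("pics/caps.png",o)
from h import *
def fit(P):
    P0=P
    for _ in range(6):
        c=P.mean(0);n=np.linalg.svd(P-c,full_matrices=False)[2][2];n*=np.sign(n[2]);P=P0[abs((P0-c)@n)<.0025]
    return c,n,len(P),P
D={n:dict(np.load(n+"0.npz")) for n in("scene","side")}
for n,bx in (("scene",(190,222,245,290)),("side",(394,285,452,345))):
    W=cloud(D[n]);P=W[bx[1]:bx[3],bx[0]:bx[2]].reshape(-1,3);P=P[(P[:,2]>.03)]
    c,nn,k,Q=fit(P);print(n,"block top",c.round(4),nn.round(4),k,"tilt",np.degrees(np.arccos(nn[2])).round(1),"downhill az",np.degrees(np.arctan2(nn[1],nn[0])).round(1),cv2.minAreaRect((Q[:,:2]*1000).astype(np.float32)))
# wedge: gray pixels in rest bounding
for n,bx in (("scene",(385,282,437,376)),("side",(260,165,328,240))):
    W=cloud(D[n])[bx[1]:bx[3],bx[0]:bx[2]];f=D[n]["frame"][bx[1]:bx[3],bx[0]:bx[2]].astype(int)
    g=(f.max(-1)-f.min(-1)<22)&(W[...,2]>.05)&(W[...,2]<.17)
    P=W[g];P=P[(abs(P[:,0]-.66)<.12)&(abs(P[:,1]-.217)<.06)];print(n,"gray n",len(P))
    c,nn,k,Q=fit(P);print(n,"wedge top",c.round(4),nn.round(4),k,"tilt",np.degrees(np.arccos(nn[2])).round(1),"az",np.degrees(np.arctan2(nn[1],nn[0])).round(1),"rng",Q.min(0).round(3),Q.max(0).round(3))
    vis=np.where(g[...,None],f,f//4).astype(np.uint8);cv2.imwrite(f"pics/wm_{n}.png",cv2.resize(np.hstack([f.astype(np.uint8),vis]),None,fx=5,fy=5))
    # hook
    W=cloud(D[n]);m=(W[...,2]>.235)&(W[...,2]<.275)&(abs(W[...,0]-.68)<.12)&(abs(W[...,1]-.22)<.08)
    H=W[m];
    if len(H): print("hook",len(H),H[H[:,0].argmin()].round(3),H[H[:,0].argmax()].round(3),H.mean(0).round(3), np.linalg.svd(H-H.mean(0))[2][0].round(3))
    # cap, rest rects
for n,bx in (("scene",(324,214,356,246)),("side",(276,284,312,316))):
    W=cloud(D[n]);P=W[bx[1]:bx[3],bx[0]:bx[2]].reshape(-1,3);P=P[P[:,2]>.012]
    c,nn,k,Q=fit(P[P[:,2]>.025]);print("cap",n,(P[:,:2].min(0)).round(4),P[:,:2].max(0).round(4))
    np.save(f"cap_{n}.npy",P)
E
```

```text
scene block top [ 0.6231 -0.2101  0.0467] [0.2033 0.0508 0.9778] 1489 tilt 12.1 downhill az 14.0 ((621.9880981445312, -210.6888427734375), (112.0366439819336, 81.2667236328125), 16.077722549438477)
side block top [ 0.6177 -0.2095  0.0497] [0.1713 0.0288 0.9848] 1027 tilt 10.0 downhill az 9.5 ((616.5030517578125, -210.32102966308594), (110.74433898925781, 81.69998931884766), 15.163650512695312)
scene gray n 950
scene wedge top [0.686  0.2191 0.1136] [ 0.2217 -0.9751  0.01  ] 208 tilt 89.4 az -77.2 rng [0.584 0.194 0.051] [0.721 0.229 0.168]
hook 472 [0.606 0.21  0.267] [0.721 0.227 0.242] [0.669 0.219 0.258] [ 0.983  0.164 -0.084]
side gray n 1087
side wedge top [0.6204 0.2084 0.1038] [-0.3116 -0.5263  0.7911] 193 tilt 37.7 az -120.6 rng [0.581 0.18  0.074] [0.713 0.242 0.151]
hook 204 [0.603 0.21  0.272] [0.716 0.229 0.242] [0.661 0.218 0.259] [-0.98  -0.168  0.107]
cap scene [ 0.4343 -0.0153] [0.4912 0.0339]
cap side [ 0.4278 -0.0148] [0.4876 0.0343]
```

View pics/caps.png

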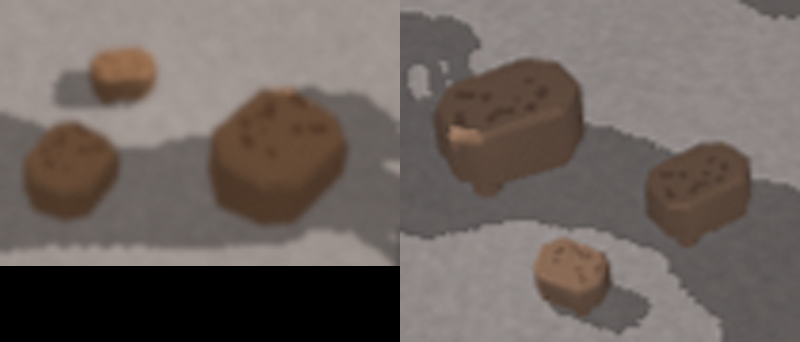

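View pics/wm_scene.png

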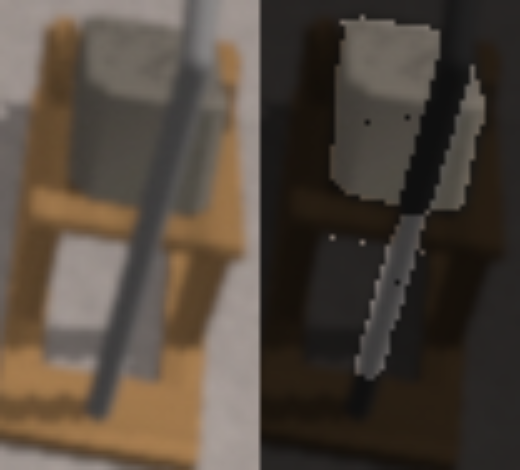

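View pics/wm_side.png

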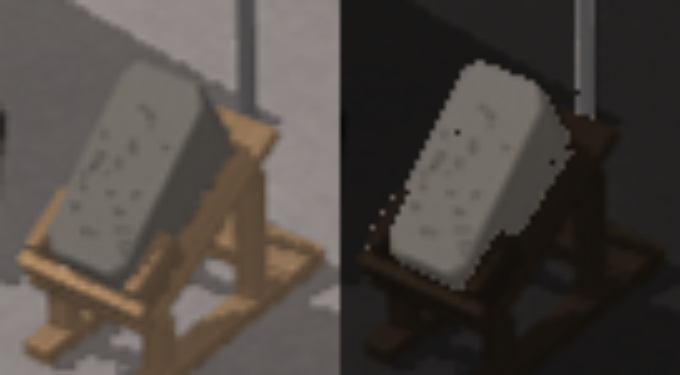

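```bash
python3 - <<'E'
from h import *
D={n:dict(np.load(n+"0.npz")) for n in("scene","side")}
print({n:(-D[n]["view"][:3,:3].T@D[n]["view"][:3,3]).round(3) for n in D})
th=np.radians(9.6)
for n,bx in (("scene",(385,282,437,376)),("side",(260,165,328,240))):
    W=cloud(D[n])[bx[1]:bx[3],bx[0]:bx[2]];f=D[n]["frame"][bx[1]:bx[3],bx[0]:bx[2]].astype(int)
    g=(f.max(-1)-f.min(-1)<22)&(W[...,2]>.05)&(W[...,2]<.17)
    g=cv2.erode(g.astype(np.uint8),np.ones((3,3)))>0
    # local normals
    T=[cv2.Sobel(np.nan_to_num(W[...,i]),cv2.CV_64F,1,0,ksize=5) for i in range(3)];U=[cv2.Sobel(np.nan_to_num(W[...,i]),cv2.CV_64F,0,1,ksize=5) for i in range(3)]
    N=np.cross(np.stack(T,-1),np.stack(U,-1));N/=np.linalg.norm(N,axis=-1,keepdims=True)+1e-12
    N*=np.sign(((-D[n]["view"][:3,:3].T@D[n]["view"][:3,3]-np.nan_to_num(W))*N).sum(-1,keepdims=True))
    c,s=np.cos(th),np.sin(th);ex=np.array([c*np.cos(np.pi/6),s*np.cos(np.pi/6),.5]);ey=np.array([-s,c,0]);ez=np.cross(ex,ey)
    tn=-np.sin(np.radians(12))*ex+np.cos(np.radians(12))*ez
    for nm,v in (("top",tn),("thick",ex),("+y",ey),("-y",-ey)):
        m=g&((N@v)>.93)
        P=W[m]
        if len(P)<15: print(n,nm,len(P));continue
        # orientation
        cc=P.mean(0);d=(P-cc)@v;P=P[abs(d-np.median(d))<.004];cc=P.mean(0);nn=np.linalg.svd(P-cc)[2][2];nn*=np.sign(nn@v)
        print(n,nm,len(P),"off",np.round(np.median(P@v),4),"meannormal",nn.round(3),"ang",np.degrees(np.arccos(nn@v)).round(1),"a",np.percentile(P@ex,[2,98]).round(3),"b",np.percentile(P@ey,[2,98]).round(3),"az",np.degrees(np.arctan2(nn[1],nn[0])).round(1))
    print("gray b extents",np.percentile(W[g]@ey,[1,2,5,50,95,98,99]).round(4))
    # rest wood
    hsv=cv2.cvtColor(D[n]["frame"],cv2.COLOR_BGR2HSV);W=cloud(D[n]);m=np.zeros((480,640),bool);m[bx[1]:bx[3]+5,bx[0]-5:bx[2]+5]=1
    m&=(hsv[...,1]>80)&(W[...,2]>.012)&(W[...,2]<.13)
    P=W[m];r=cv2.minAreaRect((P[:,:2]*1000).astype(np.float32));print("wood b",np.percentile(P@ey,[.5,2,50,98,99.5]).round(4),"x",np.percentile(P@[c,s,0],[.5,2,98,99.5]).round(4),r)
E
```

```text
{'scene': array([1.141, 0.229, 0.9  ]), 'side': array([-0.089, -0.637,  0.846])}
scene top 194 off -0.3538 meannormal [-0.66  -0.114  0.742] ang 0.1 a [0.575 0.66 ] b [0.083 0.11 ] az -170.2
scene thick 131 off 0.662 meannormal [0.848 0.141 0.511] ang 0.7 a [0.659 0.664] b [0.089 0.123] az 9.4
scene +y 11 off 0.121 meannormal [0.069 0.997 0.029] ang 13.6 a [0.659 0.664] b [0.119 0.123] az 86.1
scene -y 42 off -0.1023 meannormal [ 0.135 -0.991 -0.003] ang 1.9 a [0.66  0.718] b [0.101 0.105] az -82.3
gray b extents [0.0807 0.0813 0.0828 0.0984 0.123  0.1244 0.1251]
wood b [0.0668 0.0677 0.094  0.141  0.1419] x [0.6112 0.6165 0.7557 0.7575] ((655.0660400390625, 216.738525390625), (152.5517578125, 75.79875183105469), 9.449675559997559)
side top 409 off -0.3506 meannormal [-0.658 -0.103  0.746] ang 0.6 a [0.568 0.653] b [0.086 0.124] az -171.1
side thick 0
side +y 0
side -y 145 off -0.0828 meannormal [ 0.191 -0.981 -0.016] ang 1.7 a [0.589 0.65 ] b [0.08  0.085] az -79.0
gray b extents [0.0805 0.0809 0.082  0.0997 0.1242 0.1268 0.1277]
wood b [0.0671 0.0683 0.0768 0.3242 0.3382] x [0.6037 0.605  0.7848 0.8008] ((660.207763671875, 316.77984619140625), (214.4971923828125, 276.455810546875), 12.1422758102417)
```

```bash
cat >> h.py <<'E'
from scipy.spatial.transform import Rotation as Ro
def rot(az,pitch):  # frame with x-axis at azimuth az, inclined up by pitch (deg)
    return Ro.from_euler('ZY',[az,-pitch],degrees=True).as_matrix()
def toolq(F,flip=1):  # tool z=-F.z, tool y=flip*F.y
    z=-F[:,2];y=flip*F[:,1];x=np.cross(y,z)
    q=Ro.from_matrix(np.c_[x,y,z]).as_quat();return np.r_[q[3],q[:3]]
AZR=9.5;AZB=15.3
FR=rot(AZR,30)
WO=np.array([.663*np.cos(np.radians(AZR))-.105*np.sin(np.radians(AZR)),.663*np.sin(np.radians(AZR))+.105*np.cos(np.radians(AZR)),.075])
BO=np.array([.6195,-.2105,.048]); FB=rot(AZB,-12)
GA,GC=.006,.014   # TCP in wedge frame: tips 6 mm above underside
def tcp(O,F,up=0,a=GA): return O+F@np.array([a,0,GC+up])
E
python3 - <<'E'
from h import *
from bench import *
s=state();d=np.load("wrist0.npz");C=-d["view"][:3,:3].T@d["view"][:3,3];q=s["ee_rot"];R=Ro.from_quat(np.r_[q[1:],q[0]]).as_matrix()
print("cam in tool",R.T@(C-s["ee_pos"]),WO)
for fl in(1,-1):
  for nm,p,F in(("mid",[.42,.2,.33],FR),("pre",tcp(WO,FR,.17),FR),("grasp",tcp(WO,FR),FR),("lift",tcp(WO,FR,.12),FR),("abv",tcp(BO,FB,.12),FB),("place",tcp(BO,FB),FB)):
    j=inverse_kinematics(np.array(p),toolq(F,fl));print(fl,nm,np.round(p,3),None if j is None else np.round(j,2))
E
```

```text
cam in tool [ 0.06540816  0.00029486 -0.15373698] [0.63657736 0.21298655 0.075     ]
1 mid [0.42 0.2  0.33] [ 0.49 -0.68  1.76 -0.16  1.56 -1.29]
1 pre [0.551 0.199 0.237] [ 0.34 -0.41  1.75 -0.09  1.29 -1.4 ]
1 grasp [0.635 0.213 0.09 ] [ 0.31 -0.13  1.78 -0.09  0.97 -1.4 ]
1 lift [0.576 0.203 0.194] [ 0.33 -0.34  1.77 -0.09  1.19 -1.4 ]
1 abv [ 0.652 -0.202  0.178] [-0.29  0.49  0.86 -0.12  1.96 -2.17]
1 place [ 0.628 -0.208  0.06 ] [-0.31  0.45  1.12 -0.12  1.74 -2.16]
-1 mid [0.42 0.2  0.33] [ 0.49 -0.68  1.76 -0.16  1.56  1.85]
-1 pre [0.551 0.199 0.237] [ 0.34 -0.41  1.75 -0.09  1.29  1.75]
-1 grasp [0.635 0.213 0.09 ] [ 0.31 -0.13  1.78 -0.09  0.97  1.74]
-1 lift [0.576 0.203 0.194] [ 0.33 -0.34  1.77 -0.09  1.19  1.74]
-1 abv [ 0.652 -0.202  0.178] [-0.29  0.49  0.86 -0.12  1.96  0.97]
-1 place [ 0.628 -0.208  0.06 ] [-0.31  0.45  1.12 -0.12  1.74  0.98]
```

```bash
python3 - <<'E'
from h import *
from bench import *
q=toolq(FR)
move_to([.42,.2,.33],q); move_to(tcp(WO,FR,.17),q); move_l(tcp(WO,FR,.06),.12)
d=get_image("wrist");np.savez("wrist1.npz",**d)
f=d["frame"].copy()
# predicted wedge corners top
for a in(-.05,.05):
  for b in(-.025,.025):
    u=proj(d,WO+FR@np.array([a,b,.036+a*np.tan(np.radians(12))]))[0];cv2.circle(f,(int(u[0]),int(u[1])),4,(0,0,255),1);print(u.round())
cv2.imwrite("pics/w1.png",f);cv2.imwrite("pics/s1.png",get_image("side")["frame"]);print(state()["time"],state()["ft_force"])
E
```

```text
[274. 161.]
[372. 161.]
[274. 361.]
[371. 361.]
3.4167 [-0.5376662  -0.13042977 -0.08434624]
```

View pics/w1.png

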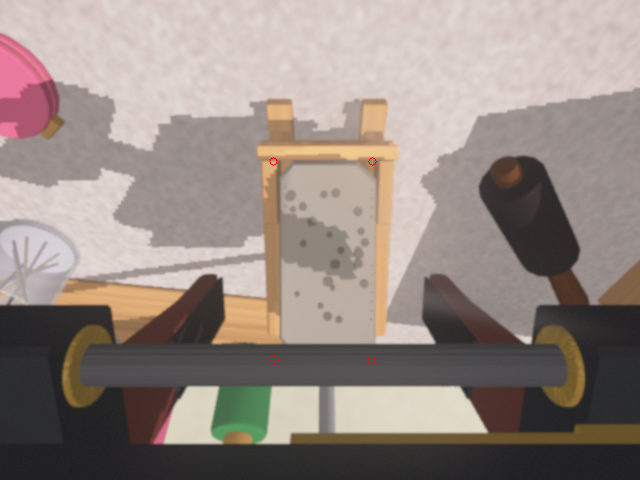

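View pics/s1.png

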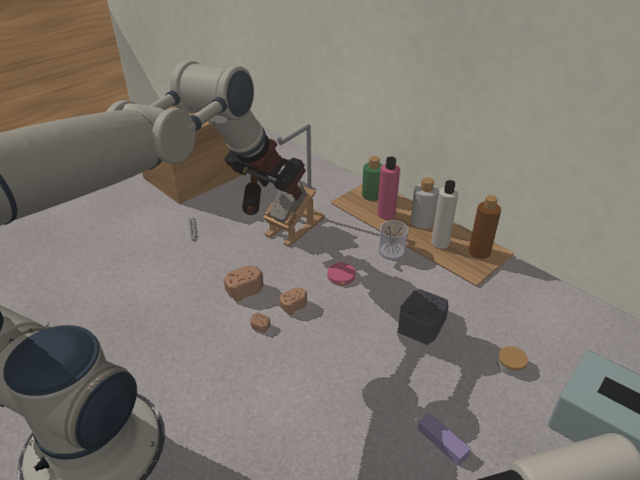

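The wrist view shows the wedge in columns 281–376, while the jaws are centred on about 323. I'll shift 2.5 mm to the right (+y of the rest), then go in.

```bash
sed -i 's/^GA,GC/WO=WO+FR[:,1]*.0025\nGA,GC/' h.py; python3 - <<'E'
from h import *
from bench import *
move_l(tcp(WO,FR,.06),.1);f0=state()["ft_force"];move_l(tcp(WO,FR,.0),.08);print(state()["ft_force"]-f0)
cv2.imwrite("pics/w2.png",get_image("wrist")["frame"])
close();s=state();print(s["finger_gap"],s["ft_force"],s["time"],s["ee_pos"]-tcp(WO,FR))
E
```

```text
[ 0.39347942 -0.01093613 -0.72459097]
0.049753255942668786 [-0.6207395  -0.61374792  0.40910553] 5.2917 [ 1.79286466e-05 -9.37393533e-06  1.06225538e-04]
```

View pics/w2.png

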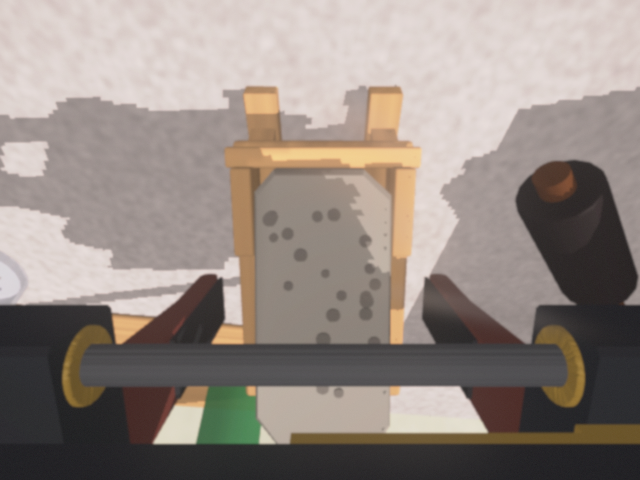

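The wedge (columns 255–390) is now centred between the jaws, and the gap of 49.8 mm means it's gripped. Next I'll lift it square to the plank, back away and carry it to a point above the block.

```bash
python3 - <<'E'
from h import *
from bench import *
move_l(tcp(WO,FR,.13),.1)
print(state()["finger_gap"])
p=state()["ee_pos"];move_l(p+np.array([-.09,-.02,.06]),.15)
move_to([.56,0,.30],toolq(rot(12,5)))
move_to(tcp(BO,FB,.08),toolq(FB))
hold(.3);s=state();print(s["finger_gap"],s["time"],s["ee_pos"]-tcp(BO,FB,.08),s["ft_force"])
for n in("side","scene","wrist"):
    d=get_image(n);np.savez(n+"2.npz",**d);cv2.imwrite(f"pics/{n}2.png",d["frame"])
E
python3 -c "
import cv2,numpy as np
a=cv2.imread('pics/side2.png')[200:380,330:530];b=cv2.imread('pics/scene2.png')[130:310,110:310]
cv2.imwrite('pics/c2.png',cv2.resize(np.hstack([a,b]),(800,360)))"
```

```text
0.05002531407838716
0.049792269880065326 9.8167 [0.00029154 0.00066668 0.00155591] [-0.44130653  0.71852123 -1.29517422]
```

View pics/c2.png

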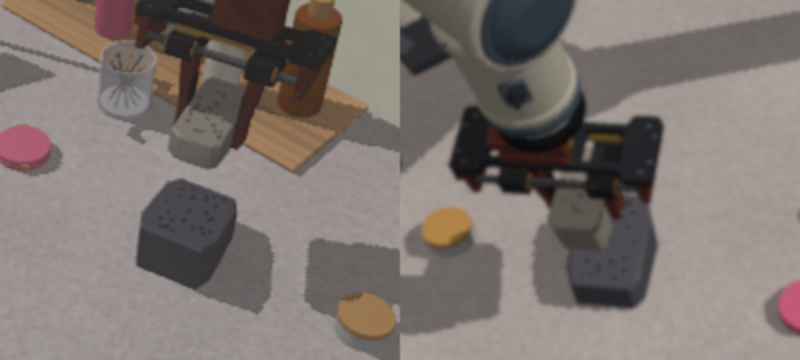

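View pics/wrist2.png

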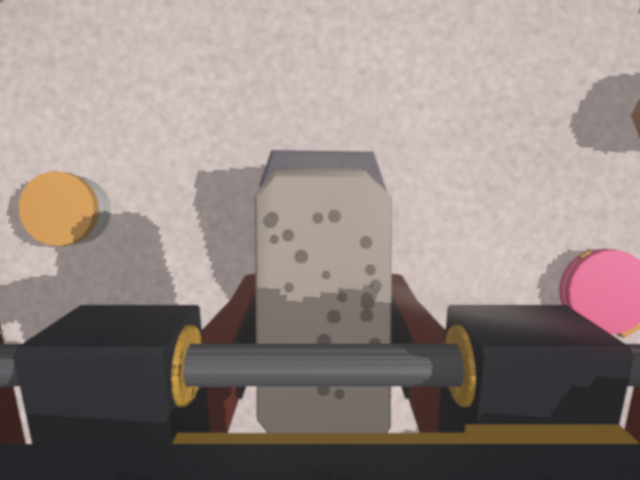

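The wedge hasn't moved in the grip. The block's high end (columns 270–377, centre 323.5) lines up with the wedge (257–391) and shows no turn between them. I'll lower it while watching the force.

```bash
python3 - <<'E'
from h import *
from bench import *
move_l(tcp(BO,FB,.008),.08);hold(.2);f0=state()["ft_force"]
up=.008
while up>-.006:
    up-=.001; move_l(tcp(BO,FB,up),.02); f=state()["ft_force"]-f0; print(round(up,4),f.round(2))
    if f[2]>3: break
print(state()["time"])
for n in("side","scene"):
    cv2.imwrite(f"pics/{n}3.png",get_image(n)["frame"])
E
python3 -c "
import cv2,numpy as np
a=cv2.imread('pics/side3.png')[200:380,330:530];b=cv2.imread('pics/scene3.png')[130:310,110:310]
cv2.imwrite('pics/c3.png',cv2.resize(np.hstack([a,b]),(800,360)))"
```

```text
0.007 [ 0.3  -0.77 -0.13]
0.006 [ 1.49 -0.1  -0.36]
0.005 [ 0.84  0.2  -0.5 ]
0.004 [ 0.67 -0.2   0.32]
0.003 [ 0.84 -0.56 -0.16]
0.002 [ 0.94 -0.42 -0.69]
0.001 [ 1.   -0.92 -0.32]
0.0 [ 0.57 -0.71  0.65]
-0.001 [0.31 0.1  6.24]
13.4667
```

View pics/c3.png

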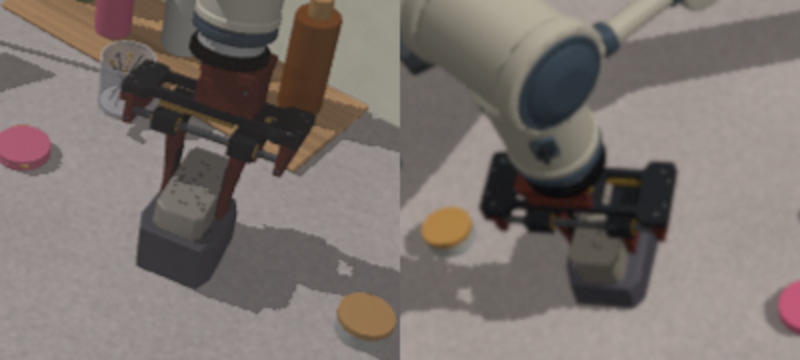

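It touched down at the predicted height and looks flat, so I'll open, back off and check.

```bash
python3 - <<'E'
from h import *
from bench import *
gripper_open();hold(.3);move_l(tcp(BO,FB,.12),.12)
d=get_image("wrist");cv2.imwrite("pics/w4.png",d["frame"])
# move to above cap, clear view
move_to([.40,-.02,.28],toolq(rot(-10,0)))
for n in("side","scene","wrist"):
    d=get_image(n);np.savez(n+"4.npz",**d);cv2.imwrite(f"pics/{n}4.png",d["frame"])
print(state()["time"])
for n,bx in (("scene",(190,210,250,290)),("side",(394,265,455,345))):
    d=dict(np.load(n+"4.npz"));W=cloud(d);P=W[bx[1]:bx[3],bx[0]:bx[2]].reshape(-1,3);P=P[P[:,2]>.074]
    if len(P)>20:
        c=P.mean(0);nn=np.linalg.svd(P-c,full_matrices=False)[2][2];nn*=np.sign(nn[2])
        print(n,len(P),"z",np.median(P[:,2]).round(4),"tilt",np.degrees(np.arccos(nn[2])).round(1),cv2.minAreaRect((P[:,:2]*1000).astype(np.float32)))
E
python3 -c "
import cv2,numpy as np
a=cv2.imread('pics/side4.png')[200:380,330:530];b=cv2.imread('pics/scene4.png')[130:310,110:310]
cv2.imwrite('pics/c4.png',cv2.resize(np.hstack([a,b]),(800,360)))"
```

```text
17.225
scene 1001 z 0.0825 tilt 0.8 ((628.439208984375, -209.6730499267578), (103.7349624633789, 51.09695053100586), 15.800342559814453)
side 1008 z 0.085 tilt 2.1 ((623.5816040039062, -208.69168090820312), (107.96772766113281, 50.8895378112793), 15.061592102050781)
```

View pics/c4.png

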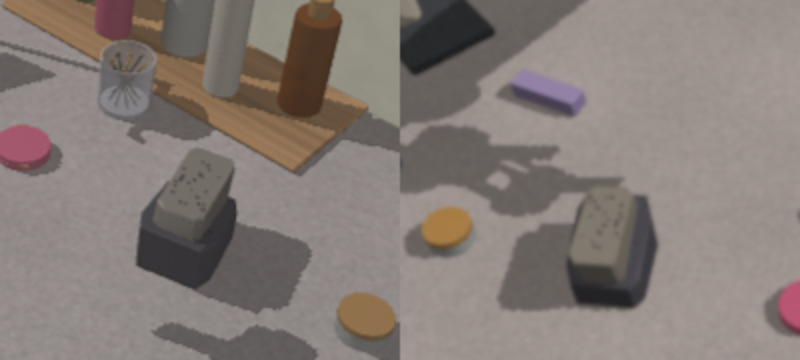

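View pics/w4.png

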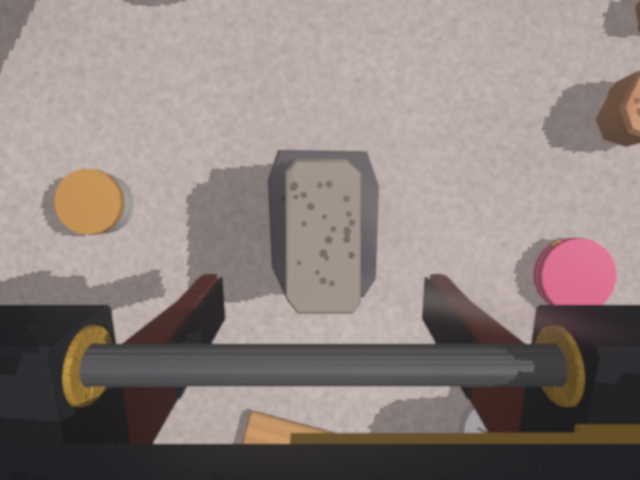

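View pics/wrist4.png

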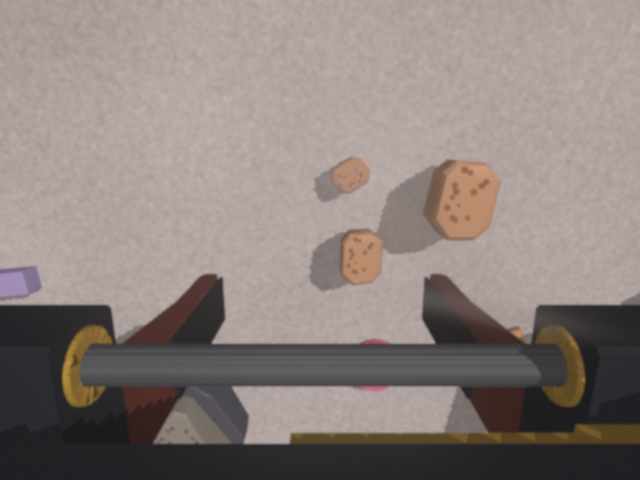

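The wedge rests level (top at z≈0.084, tilt 1–2°) at (0.626,-0.209), yaw 15.5°, centred across the block. In the wrist view the middle stone is at (361,257). Next I'll measure its yaw from that view.

```bash
python3 - <<'E'
from h import *
d=dict(np.load("wrist4.npz"));f=d["frame"];x0,y0,x1,y1=330,220,392,295
hsv=cv2.cvtColor(f,cv2.COLOR_BGR2HSV);W=cloud(d)
m=np.zeros((480,640),np.uint8);m[y0:y1,x0:x1]=((hsv[y0:y1,x0:x1,1]>75)&(W[y0:y1,x0:x1,2]>.01))*255
P=W[m>0];print(len(P),cv2.minAreaRect((P[:,:2]*1000).astype(np.float32)),P[:,2].max())
T=P[P[:,2]>.028];print(cv2.minAreaRect((T[:,:2]*1000).astype(np.float32)))
# orient: widths along axis
c=cv2.minAreaRect((P[:,:2]*1000).astype(np.float32))[0]
for az in(-16,-13,-10,-7,-4):
    a=np.radians(az);e=np.array([np.cos(a),np.sin(a)]);n=np.array([-e[1],e[0]]);q=P[:,:2]*1000-c
    l,w=q@e,q@n;k=abs(l)<10
    print(az,"L",np.ptp(l).round(1),"W",np.ptp(w).round(1),"edge slopes",[ (np.polyfit(*zip(*[(s,fn(w[abs(l-s)<2])) for s in range(-10,11,2)]),1)[0]).round(3) for fn in(max,min)],
     "profile",[(s,w[abs(l-s)<2].min().round(0),w[abs(l-s)<2].max().round(0)) for s in(-26,-20,0,20,26)])
crop=np.hstack([f[y0:y1,x0:x1],cv2.cvtColor(m[y0:y1,x0:x1],cv2.COLOR_GRAY2BGR)]);cv2.imwrite("pics/cm.png",cv2.resize(crop,None,fx=6,fy=6))
E
```

```text
1916 ((458.18524169921875, 10.577117919921875), (43.16168212890625, 54.262935638427734), 80.72541809082031) 0.039663700246422844
((458.25311279296875, 10.566034317016602), (43.16168212890625, 54.12540054321289), 80.72541809082031)
-16 L 55.7 W 44.5 edge slopes [np.float64(0.047), np.float64(0.075)] profile [(-26, np.float64(-15.0), np.float64(13.0)), (-20, np.float64(-19.0), np.float64(19.0)), (0, np.float64(-21.0), np.float64(21.0)), (20, np.float64(-19.0), np.float64(17.0)), (26, np.float64(-12.0), np.float64(14.0))]
-13 L 55.2 W 43.2 edge slopes [np.float64(-0.006), np.float64(0.032)] profile [(-26, np.float64(-15.0), np.float64(13.0)), (-20, np.float64(-19.0), np.float64(20.0)), (0, np.float64(-21.0), np.float64(20.0)), (20, np.float64(-18.0), np.float64(18.0)), (26, np.float64(-10.0), np.float64(12.0))]
-10 L 54.5 W 43.1 edge slopes [np.float64(-0.059), np.float64(-0.018)] profile [(-26, np.float64(-14.0), np.float64(12.0)), (-20, np.float64(-19.0), np.float64(21.0)), (0, np.float64(-21.0), np.float64(22.0)), (20, np.float64(-18.0), np.float64(17.0)), (26, np.float64(-12.0), np.float64(11.0))]
-7 L 53.7 W 44.4 edge slopes [np.float64(-0.11), np.float64(-0.067)] profile [(-26, np.float64(-14.0), np.float64(14.0)), (-20, np.float64(-19.0), np.float64(21.0)), (0, np.float64(-21.0), np.float64(22.0)), (20, np.float64(-18.0), np.float64(17.0)), (26, np.float64(-12.0), np.float64(11.0))]
-4 L 53.7 W 46.0 edge slopes [np.float64(-0.157), np.float64(-0.122)] profile [(-26, np.float64(-13.0), np.float64(14.0)), (-20, np.float64(-19.0), np.float64(20.0)), (0, np.float64(-22.0), np.float64(22.0)), (20, np.float64(-19.0), np.float64(18.0)), (26, np.float64(-12.0), np.float64(11.0))]
```

View pics/cm.png

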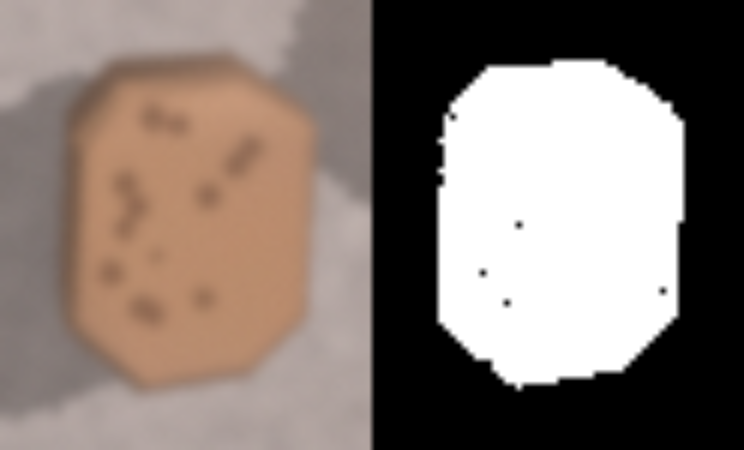

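```bash
cat >>h.py <<'E'
CX,CY,CAZ=.459,.0098,-11.5
E
python3 - <<'E'
from h import *
from bench import *
move_to([CX,CY,.12],toolq(rot(CAZ,0)))
cv2.imwrite("pics/w5.png",get_image("wrist")["frame"]);print(state()["time"],state()["ee_pos"])
E
```

```text
18.0 [0.45993151 0.00946327 0.12224822]
```

View pics/w5.png

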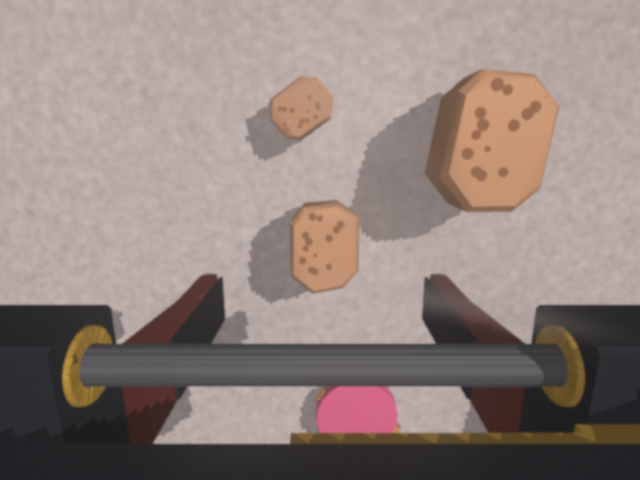

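The stone is centred in the jaws (columns 291–358, jaw centre 323) and its yaw matches, so I'll descend, close and lift.

```bash
python3 - <<'E'
from h import *
from bench import *
move_l([CX,CY,.014],.1);close();print(state()["finger_gap"],state()["ft_force"])
move_l([CX,CY,.12],.1)
d=get_image("wrist");cv2.imwrite("pics/w6.png",d["frame"]);print(state()["finger_gap"],state()["time"])
E
```

```text
0.0438500926329132 [ 0.23665165 -0.46486321 -0.12270687]
0.04415617023779453 21.2167
```

View pics/w6.png

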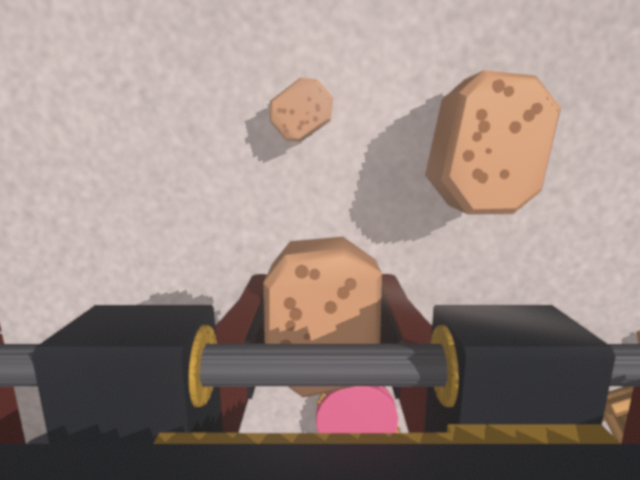

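The stone is gripped square (gap 44 mm) at columns 264–381. I'll carry it to the wedge and lower it with the force watch.

```bash
python3 - <<'E'
from h import *
from bench import *
PX,PY=.626,-.209;q=toolq(rot(15.5,0))
move_l([CX,CY,.22],.15)
move_to([PX,PY,.2],q);move_l([PX,PY,.11],.08);hold(.2);f0=state()["ft_force"]
d=get_image("wrist");cv2.imwrite("pics/w7.png",d["frame"])
for n in("side","scene"): cv2.imwrite(f"pics/{n}7.png",get_image(n)["frame"])
print(state()["finger_gap"],state()["time"],f0)
E
python3 -c "
import cv2,numpy as np
a=cv2.imread('pics/side7.png')[200:380,330:530];b=cv2.imread('pics/scene7.png')[130:310,110:310]
cv2.imwrite('pics/c7.png',cv2.resize(np.hstack([a,b]),(800,360)))"
```

```text
0.04381463952107565 24.725 [ 0.11646169  0.64687052 -1.23103242]
```

View pics/c7.png

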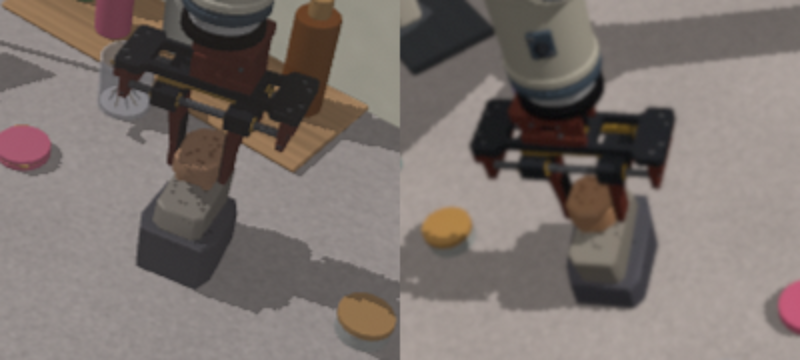

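View pics/w7.png

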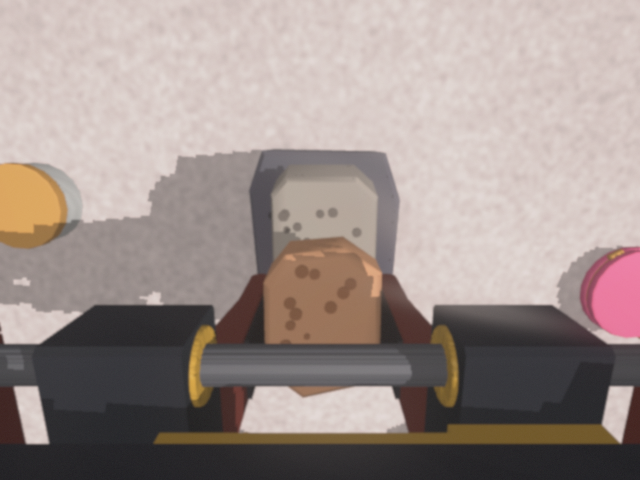

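The stone (centre column 323) lines up with the wedge (270–378, centre 324), so I'll lower it.

```bash
python3 - <<'E'
from h import *
from bench import *
PX,PY=.626,-.209
f0=state()["ft_force"];z=.103;move_l([PX,PY,z],.04);hold(.2);f0=state()["ft_force"]
while z>.091:
    z-=.0008;move_l([PX,PY,z],.015);f=state()["ft_force"]-f0
    if f[2]>1.2: hold(.1);g=state()["ft_force"]-f0;print(round(z,4),f.round(2),g.round(2)); f=g
    if f[2]>1.5:break
print(z,state()["time"])
cv2.imwrite("pics/side8.png",get_image("side")["frame"][200:350,350:500])
E
python3 -c "
import cv2
cv2.imwrite('pics/c8.png',cv2.resize(cv2.imread('pics/side8.png'),(600,600),interpolation=cv2.INTER_CUBIC))"
```

```text
0.0966 [-2.72  0.83  4.19] [-1.96 -0.31  4.97]
0.09660000000000003 27.35
```

View pics/c8.png

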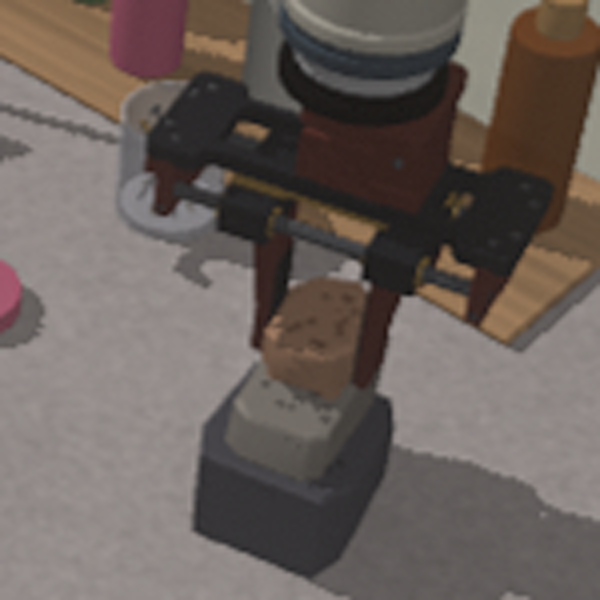

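```bash
python3 - <<'E'
from h import *
from bench import *
PX,PY=.626,-.209
gripper_open();hold(.3);move_l([PX,PY,.2],.08)
cv2.imwrite("pics/w9.png",get_image("wrist")["frame"])
move_to([.42,.05,.3],toolq(rot(0,0)));hold(.3)
I=[]
for n in("side","scene"):
    d=get_image(n);np.savez(n+"9.npz",**d);I.append(d["frame"]);cv2.imwrite(f"pics/{n}9.png",d["frame"])
print(state()["time"])
cv2.imwrite("pics/c9.png",cv2.resize(np.hstack([I[0][230:350,370:500],I[1][180:300,160:290]]),(800,370),interpolation=cv2.INTER_CUBIC))
for n,bx in (("scene",(180,190,255,290)),("side",(390,240,460,345))):
    d=dict(np.load(n+"9.npz"));W=cloud(d)[bx[1]:bx[3],bx[0]:bx[2]];hsv=cv2.cvtColor(d["frame"],cv2.COLOR_BGR2HSV)[bx[1]:bx[3],bx[0]:bx[2]]
    P=W[(W[...,2]>.097)];c=cv2.minAreaRect((P[:,:2]*1000).astype(np.float32));print(n,"cap",c,P[:,2].max().round(4))
    Q=W[(W[...,2]>.074)&(W[...,2]<.09)&(hsv[...,1]<70)];print("wedge",cv2.minAreaRect((Q[:,:2]*1000).astype(np.float32)),np.median(Q[:,2]).round(4))
E
```

```text
31.725
scene cap ((629.6627197265625, -208.80960083007812), (56.71150207519531, 45.07933807373047), 15.487701416015625) 0.1238
wedge ((628.5178833007812, -209.42666625976562), (102.521728515625, 50.17112350463867), 15.553024291992188) 0.0822
side cap ((622.7160034179688, -208.71539306640625), (60.02476501464844, 45.2012939453125), 16.154281616210938) 0.1256
wedge ((622.7474975585938, -208.6268310546875), (104.85134887695312, 50.72077941894531), 15.455730438232422) 0.0844
```

View pics/c9.png

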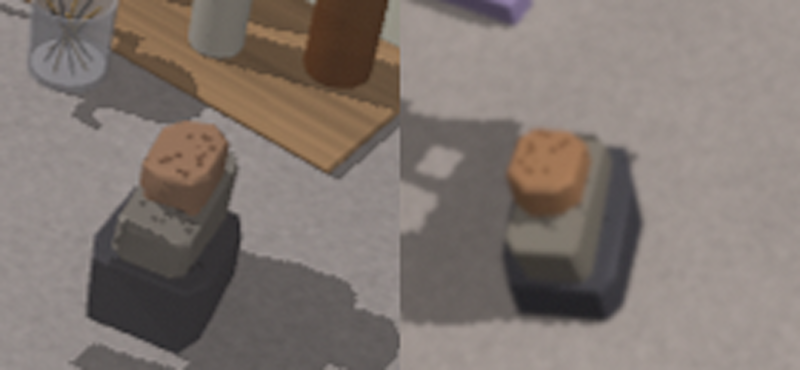

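View pics/w9.png

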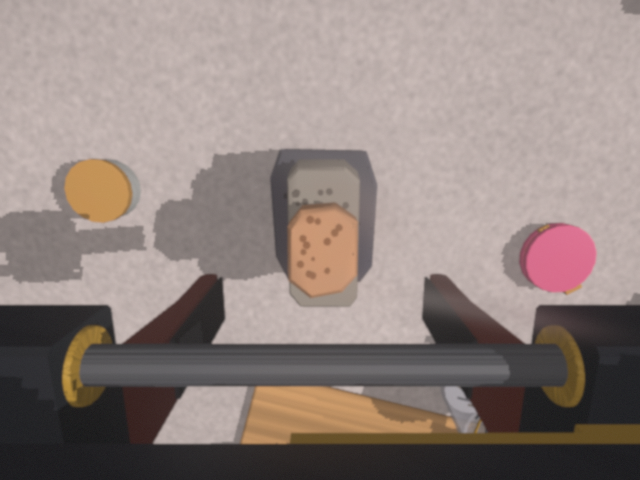

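View pics/scene9.png

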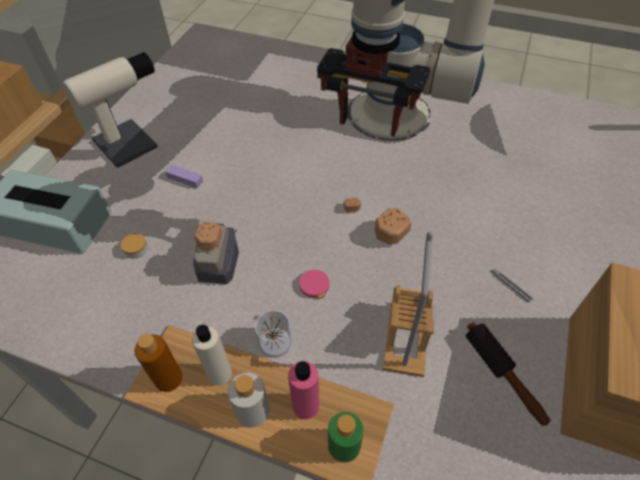

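The stack is standing. The stone's centre is within 2 mm of the wedge's, both at about 15.5° yaw, and its peak is 41 mm above the wedge top. The bystanders are at the same pixels as at the start.

```bash
python3 - <<'E'
from bench import *
job_done();print(state()["time"])
E
```

```text
the job is handed in; nothing more can be done
the job is handed in; nothing more can be done
```

The riser is finished and I handed the job in at about 32 s of the 64 s limit; the hand-in gave no verdict.

I took the wedge off the rest square to the plank, clear of the hook. I lowered it onto the block until the wrist felt contact, thick end over the low end, then let go. The middle-sized sandy stone matched the given size, so I stood that one on the middle of the wedge's top the same way.

**Wedge:** it is flat on the slope, with its top 1–2° off level at z ≈ 0.084 m. It is central on the block to within a few millimetres and turned less than 1° from it.

**Small stone:** its outline is within about 2 mm of the wedge's centre. Its peak is 41 mm above the wedge top, as it was on the ledge, so I take it to be upright. I did not measure its lean directly.

**Surroundings:** the toiletries looked unmoved in the last scene picture, though I compared it by eye only. The arm had backed well clear.

**Checks that disagreed:**
- The two fixed cameras differed by 2–3 mm in height and 5–7 mm in x, so I averaged them.
- At the rest, the wrist view put the wedge 2.5 mm to one side of my first estimate, and I corrected for it before gripping.

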